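Free the lid strap of the red box with the spring-bar fork

TASK

The steel strap over the red-lidded storage box is held down by a sprung bar. Take the orange-handled forked tool out of its wooden stand, set its two prongs astride that bar, between the steel lug and the brass collar, and push the collar sideways against its spring until the strap springs up; then hang the tool back upright in its stand and let go. Leave the strap of the blue-lidded box locked.

Things in the scene. Friction and masses are not known exactly. Their poses are not given: they have to be found in the camera images.
- fork_grip (a point): Centre of the orange handle of the loose forked tool (132 mm tall, about 120 g, prongs down, z up along it). Handle 24 mm (tool x) by 16 mm (tool y), 64 mm tall; grip it across the 16 mm. Under the handle is a black guard plate, 66 x 44 x 6 mm, top 32 mm and underside 38 mm below this point. Half a turn about z changes nothing.
- fork_tip (a point): Midway between the tips of the tool's two prongs, 100 mm below fork_grip, same axes. The prongs stand side by side along tool x: 20 mm clear between them, 34 mm over the outsides, 8 mm thick along y. The slot between them is 38 mm deep; the guard's underside is 62 mm above the tips.
- fork_stand_hole0 (a point): Centre of the pocket's mouth in the top face of the fixed light-wood stand (92 x 72 x 76 mm), 76 mm above the worktop; z up. Pocket 47 mm (x) by 23 mm (y), 70 mm deep. The tool hangs in it by its guard, which rests on the top face, tool x along the pocket's x, either way round: fork_tip 62 mm below and fork_grip 38 mm above this point.
- red_box: Fixed white box with red lid (116 x 146 mm), same axes as red_gap; origin under its centre. Lid top 60 mm above the worktop. On the lid, from +y to -y: steel strap (y +21 to +43 mm), steel lug, spring bar with brass collar, dark spring housing (front at y -44 mm, 41 mm above the lid). The freed strap reaches 90 mm above the lid. Another box, with a blue lid, is otherwise alike.
- red_gap (a point): On the red-lidded box: point on the spring bar's axis midway between lug and collar, 84 mm above the worktop, 24 mm above the lid. The bar (8 mm thick) runs along y; z up. Lug face at y +11 mm, collar face at y -12 mm; the collar is a 34 mm disc fixed on the bar. The fork enters here from above, its x along this x, tips about 17 mm below this point, and pushes toward -y.
- red_bar (a joint): Spring bar of the red-lidded box: 0 at rest, grows as the collar is pushed along red_gap's -y, 0.016 m at its stop. Takes about 2 N to start and 5 N at the stop, and springs back when let go. From about 0.007 to 0.009 m it no longer holds the strap; push to 0.012 m or more.
- red_strap (a joint): Steel strap over the red lid: near 0 while held down by the bar, springs up by itself to about 0.9 rad when freed and stays there.
- blue_strap (a joint): The same strap of the blue-lidded box; near 0 while held down, to be left so.

How it is judged:
By the outcome, as a careful person would: the job done as asked, in the order asked, and still so for the second after the job is handed in, with the robot touching nothing.
It also fails if it takes over 56 s, if anything falls off the work surface, if the arm or the gripper's body presses on something with over 40 N, if the wrist force passes 120 N, or if a joint passes its speed limit or range.

ROBOT

A 6-joint arm with a two-finger parallel gripper is mounted at the origin on a cart in front of the work surface, level with it; the furniture and walls round the work are solid. World frame = base frame: x ahead of the robot, y to its left, z up, the work surface at z = 0. Lengths are in mm, angles in rad, forces in N, time in s.
With the tool pointing down it reaches from about 275 to 825 mm from the base axis. Payload 5.2 kg.
Tool frame: the origin (TCP) lies at the very end of the fingers, on their centre line; the grasp point (between the pads) lies 19 mm behind it; z points along the fingers, y is the line along which they close (so a half turn about z gives the same grasp; the last joint's range is limited). The gripper opens to 93 mm and grips with 3 to 60 N. Pads are 15 mm wide; open, the fingers measure 128 mm over their backs; the gripper's body (75 mm by 188 mm) begins 65 mm behind the grasp point.
Start: joints at [1.12, 0.259, 1.535, -0, 1.348, -0.203], TCP at [134.877, 533.21, 218.653] pointing down, gripper open.
Joint ranges: [-3.14, 3.14], [-0.91, 2.08], [0.19, 2.58], [-1.22, 4.36], [0.22, 2.71], [-3.12, 3.12]. Speed limits (rad/s): [2.57, 2.57, 3.14, 3.14, 3.14, 3.14].

INTERFACE

Orientations are given as [roll, pitch, yaw] about the fixed x, y, z axes, in that order (R = Rz(yaw) Ry(pitch) Rx(roll)).
In Python, from bench import robot gives the robot as it stands. The module is installed in compiled form; this text tells all that it offers. Calls block until the motion is done:
- robot.move_ptp(position, orientation): joint-space move of the TCP to a pose.
- robot.move_linear(position, ori=None, speed=150, f_stop=None): straight line of the TCP; ori=None keeps the orientation; speed is the mean speed in mm/s. With f_stop (N) it stops when the force on the tool has changed by that much, and returns True; else False.
- robot.move_j(angles): joint-space move.
- robot.move_gripper(opening): opening from 0.0 (shut) to 1.0 (fully open); the grip force is fixed at half the most; returns when the fingers have stopped.
- robot.sleep(seconds).
- robot.inverse_kinematics(position, orientation): joint angles nearest the present ones, or None.
- robot.get_image(name): name is "scene" or "top" or "wrist"; returns a dict with "img" (480x640x3 uint8, blue, green, red), "fovy" (degrees; the focal length in pixels is half the picture's height over the tangent of half this angle, whatever the lens; pixels are square), "cx", "cy" (the principal point, pixels), "eye" and "orientation" of the camera in the world. Camera axes: x right, y down, z forward; pixel columns grow to the right and rows downward; lengths in mm; the calibration is good to about 2 mm. A picture is of the moment at which its call begins. There is no depth.
A pose or a line that the arm cannot do raises robot.MotionError and nothing moves.
- robot.hand_in(): hands the job in; it is judged then, once.
Readings, each from a call of its own:
- robot.current_t(): time.
- robot.current_qpos(): joint angles.
- robot.current_joint_vel(): joint speeds.
- robot.current_joint_efforts(): joint torques, N m.
- robot.current_tcp_pos(): TCP position.
- robot.current_eef_rot(): TCP orientation.
- robot.current_contact_force(): force on the tool from outside, world axes, zero at the start.
- robot.current_ft_torque(): the same for the moment, N m.
- robot.current_gripper_width(): opening from 0.0 (shut) to 1.0 (fully open).
- robot.current_finger_force(): force on a finger pad.
Only numpy, scipy, OpenCV 4.12 (cv2) and the standard library are available. Lean on these libraries where they do the work, as an engineer would, in place of code of your own. Each camera call takes 0.05 s, during which the arm holds its last target. There are 200 camera calls.

## Working session

There is one attempt and no reset: what is moved stays moved. The work goes in short steps, each a Python script; the robot and the scene stay as the last script left them, time stands still between calls to the robot, and variables do not carry over. Pictures are saved under pics/ and viewed, at most 10 in all, crops included, and the job is handed in when it is done.

```bash
mkdir -p pics; cat > h.py <<'E'
import numpy as np, cv2
from scipy.spatial.transform import Rotation as R
from bench import robot
def K(d): return 240/np.tan(np.radians(d["fovy"])/2)
def cast(d,px,z):
    """pixel(s) -> world points on plane z"""
    px=np.atleast_2d(px).astype(float); f=K(d)
    r=np.c_[(px[:,0]-d["cx"])/f,(px[:,1]-d["cy"])/f,np.ones(len(px))]
    o=np.array(d["orientation"],float)
    M=o if o.shape==(3,3) else R.from_euler("xyz",o).as_matrix()
    r=r@M.T; e=np.array(d["eye"],float)
    return e+r*((z-e[2])/r[:,2])[:,None]
def proj(d,p):
    o=np.array(d["orientation"],float)
    M=o if o.shape==(3,3) else R.from_euler("xyz",o).as_matrix()
    c=(np.atleast_2d(p)-np.array(d["eye"]))@M
    return c[:,:2]/c[:,2:]*K(d)+[d["cx"],d["cy"]]
E
python3 - <<'E'
from h import *
a=robot.get_image("scene"); b=robot.get_image("top")
for n,d in(("scene",a),("top",b)):
    cv2.imwrite(f"pics/{n}0.png",d["img"]); print(n,d["fovy"],d["cx"],d["cy"],d["eye"],d["orientation"])
print(robot.current_eef_rot(),robot.current_t())
E
```

```text
scene 51.988209444966856 312.7817334683579 237.74036072012515 [  42.07846746 -811.4348284   594.87653175] [-2.06364652 -0.00705241 -0.56922041]
top 56.200866366919406 318.80835835199616 238.24692920222552 [ 429.5917134   -39.57247548 1069.29049104] [-3.04299376 -0.00503336 -1.59451676]
[-3.14002258e+00 -3.63650709e-04  2.89378496e+00] 0.1
```

View pics/top0.png

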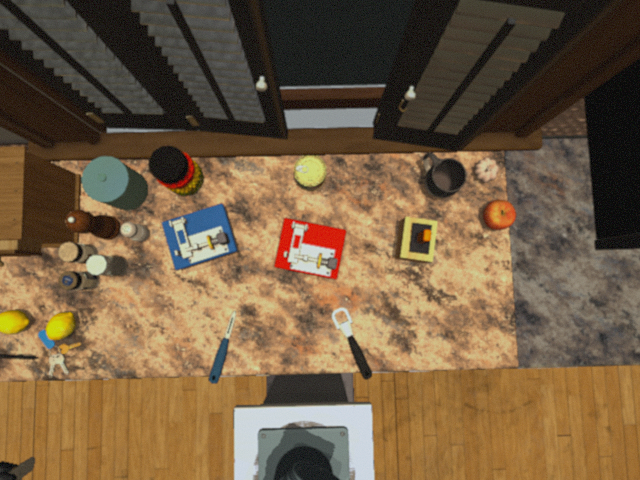

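View pics/scene0.png

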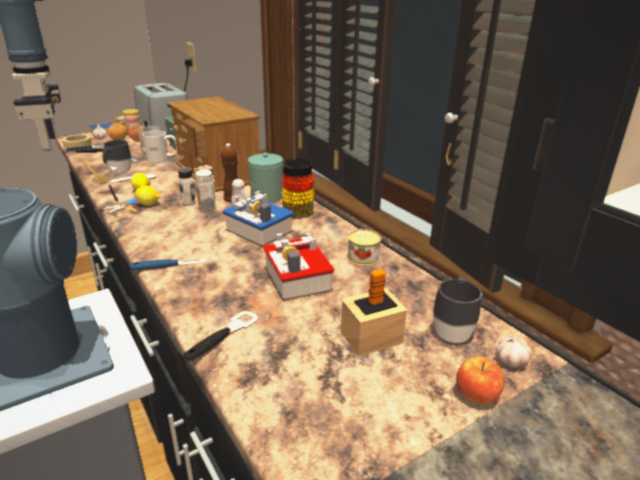

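The top view shows the red box at about (312,248), with its strap on the left (+y) and bar at about (297–333, 260). The stand is at (418,239) with the orange handle at (425,236). Next I'll get rough poses, then look from close by.

```bash
cat >> h.py <<'E'
def blob(d,lo,hi,roi=None,lo2=None,hi2=None):
    """largest contour hull of an HSV range, within roi x0,y0,x1,y1"""
    h=cv2.cvtColor(d["img"],cv2.COLOR_BGR2HSV); m=cv2.inRange(h,lo,hi)
    if lo2: m|=cv2.inRange(h,lo2,hi2)
    if roi:
        k=np.zeros_like(m); x0,y0,x1,y1=roi; k[y0:y1,x0:x1]=255; m&=k
    c,_=cv2.findContours(m,cv2.RETR_EXTERNAL,cv2.CHAIN_APPROX_NONE)
    return max(c,key=cv2.contourArea)[:,0]
def rect(d,c,z):
    """min-area rectangle of contour c on plane z: centre, size, angle (deg) of first side"""
    p=cast(d,c,z)[:,:2].astype(np.float32); return cv2.minAreaRect(p)
RED=((0,150,90),(6,255,255)); RED2=((172,150,90),(180,255,255)); WOOD=((18,60,90),(32,200,255)); ORG=((6,180,120),(16,255,255))
E
python3 - <<'E'
from h import *
d=robot.get_image("top")
print("red",rect(d,blob(d,*RED,(260,200,360,290),*RED2),60))
print("stand",rect(d,blob(d,*WOOD,(395,210,445,270)),76))
print("org",rect(d,blob(d,*ORG,(395,210,445,270)),146), d["img"][230,405],d["img"][236,425])
E
```

```text
red ((507.355224609375, -26.47095489501953), (143.72479248046875, 115.5435562133789), 77.27883911132812)
stand ((512.371337890625, -278.83209228515625), (101.93760681152344, 111.51038360595703), 81.76457977294922)
org ((523.4766845703125, -268.8615417480469), (13.356826782226562, 24.054044723510742), 81.5816650390625) [110 200 209] [ 10 142 212]
```

```bash
python3 - <<'E'
from h import *
p=robot.current_tcp_pos(); robot.move_linear([p[0],p[1],330])
for n,(x,y),yaw in(("wred",(500,-30),-12.7),("wst",(515,-275),-8.4)):
    for z in(300,):
        q=[robot.inverse_kinematics([x,y,z],[np.pi,0,np.radians(w)]) for w in(yaw,yaw+180)]
        print([None if k is None else np.round(k,2) for k in q])
    robot.move_ptp([x,y,300],[np.pi,0,np.radians(yaw+180)])
    d=robot.get_image("wrist"); cv2.imwrite(f"pics/{n}.png",d["img"]); np.save(n+".npy",d,allow_pickle=True); print(d["eye"],d["orientation"],d["fovy"],robot.current_qpos(),robot.current_t())
E
```

```text
[array([-0.28,  0.13,  1.5 , -0.  ,  1.51,  1.51]), array([-0.28,  0.13,  1.5 ,  0.  ,  1.51, -1.63])]
[421.74762544 -12.13158324 465.65343473] [2.84841031e+00 3.24868405e-04 1.34976608e+00] 67.64530328236734 [-2.81537372e-01  1.25263141e-01  1.50391237e+00  2.02941383e-04
  1.51226564e+00 -1.63191396e+00] 3.4833
[array([-0.68,  0.28,  1.31, -0.  ,  1.55,  1.04]), array([-0.68,  0.28,  1.31,  0.  ,  1.55, -2.11])]
[ 435.8143682  -262.72182566  465.62031621] [ 2.84860249e+00 -3.91637952e-04  1.42426086e+00] 67.64530328236734 [-6.79206083e-01  2.80600436e-01  1.30871533e+00  6.67590274e-04
  1.55234118e+00 -2.10484786e+00] 4.5
```

```bash
python3 -c "
import cv2,numpy as np
a=cv2.imread('pics/wred.png');b=cv2.imread('pics/wst.png')
cv2.imwrite('pics/both.png',cv2.resize(np.vstack([a,b]),None,fx=.625,fy=.625))"
```

```text
(no output)
```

View pics/wred.png

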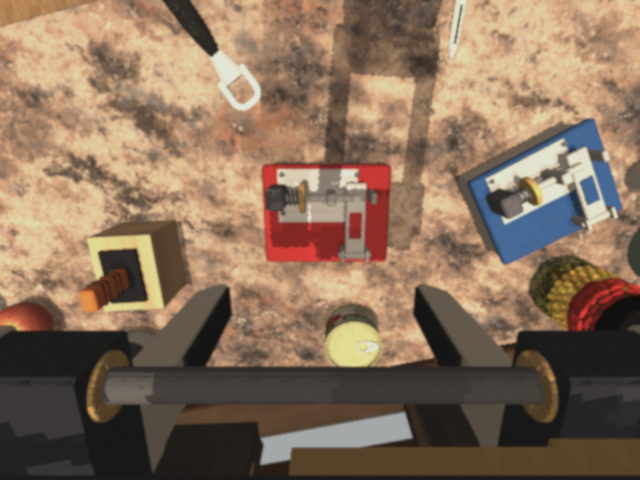

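View pics/wst.png

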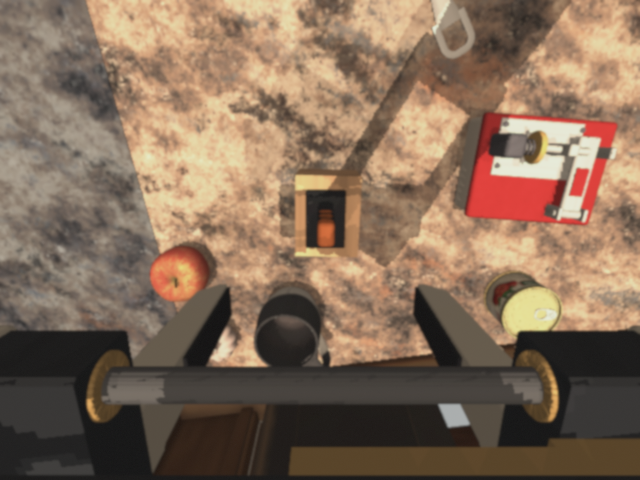

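The wrist view of the red box shows the collar at about (303,196), with the bar running right to the strap tab at about (375,197). In the stand view, the guard is black at (326,220) and the handle top is at about (326,240). Next I'll enlarge the latch and take numbers.

```bash
python3 - <<'E'
from h import *
a=np.load("wred.npy",allow_pickle=True).item(); b=np.load("wst.npy",allow_pickle=True).item()
print("red",rect(a,blob(a,*RED,(250,150,400,275),*RED2),60))
BR=((15,120,70),(30,255,255))
c=blob(a,*BR,(290,175,320,220)); print("brass px",c.min(0),c.max(0),"rect z84",rect(a,c,84))
print("gap-ish pts", cast(a,[[303,196],[332,197],[375,197]],84).round(1))
m=blob(b,(0,0,0),(180,255,60),(300,180,352,255)); r=rect(b,m,82); print("guard",m.min(0),m.max(0),r)
s=blob(b,*WOOD,(285,165,370,262)); print("stand",s.min(0),s.max(0),rect(b,s,76))
o=blob(b,*ORG,(305,195,350,260)); print("org",o.min(0),o.max(0)); 
cv2.imwrite("pics/crop.png",np.hstack([cv2.resize(a["img"][160:265,260:392],None,fx=3,fy=3,interpolation=2),cv2.resize(b["img"][160:265,280:380],None,fx=3,fy=3,interpolation=2)]))
E
```

```text
red ((508.7818603515625, -27.267852783203125), (142.83636474609375, 114.1543197631836), 77.34259033203125)
brass px [299 183] [304 211] rect z84 ((479.4684753417969, -47.742889404296875), (5.388296604156494, 30.217498779296875), 76.50470733642578)
gap-ish pts [[478.6 -45.9  84. ]
 [486.5 -15.8  84. ]
 [496.6  29.2  84. ]]
guard [307 191] [344 246] ((524.0116577148438, -271.9696960449219), (40.157588958740234, 62.099185943603516), 81.04653930664062)
stand [294 174] [329 190] ((482.61676025390625, -280.9812927246094), (37.96067428588867, 17.183202743530273), 81.600830078125)
org [319 222] [332 238]
```

View pics/crop.png

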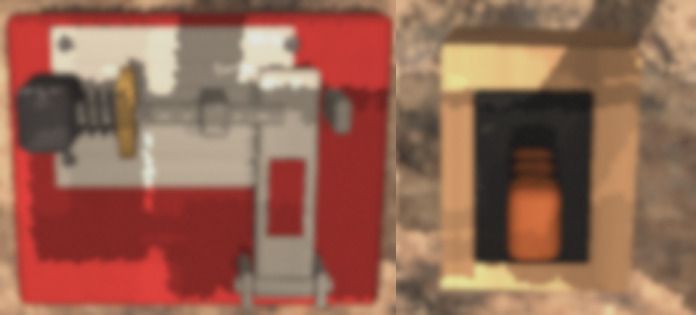

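The crop shows the collar's right face at about px 305, the lug's left face at about 326 and the bar axis at row 197. That gives a gap of about 23 mm, as specified. The guard is at (524,-272), yaw about -9°. Next I'll grasp the tool and carry it above the gap.

```bash
python3 - <<'E'
from h import *
a=np.load("wred.npy",allow_pickle=True).item()
g=cast(a,[315.3,197.2],84)[0][:2]; yr=np.radians(77.34-90); ex=np.array([np.cos(yr),np.sin(yr)]); ey=np.array([-ex[1],ex[0]])
off=g-np.array([508.8,-27.3]); print("gap",g,"in box",off@ex,off@ey)
np.save("gap.npy",np.r_[g,yr])
o=[np.pi,0,np.radians(180-8.8)]
robot.move_linear([524,-272,200],o); 
print("hit",robot.move_linear([524,-272,95],speed=100,f_stop=8))
robot.move_gripper(0); w=robot.current_gripper_width(); print("w",w,w*93,robot.current_finger_force(),robot.current_tcp_pos(),robot.current_contact_force())
if 8<w*93<24:
    robot.move_linear([524,-272,230]); print("lifted",robot.current_gripper_width()*93,robot.current_contact_force())
    robot.move_linear([*g,230],[np.pi,0,yr+np.pi],speed=180)
    d=robot.get_image("wrist"); cv2.imwrite("pics/over.png",d["img"]); s=robot.get_image("scene"); np.save("s1.npy",s,allow_pickle=True)
    cv2.imwrite("pics/over2.png",np.vstack([cv2.resize(d["img"][100:400,150:550],None,fx=1,fy=1),cv2.resize(s["img"][180:330,220:420],None,fx=2,fy=2)]))
    print(robot.current_tcp_pos(),robot.current_t())
E
```

```text
gap [482.76417857 -33.30917823] in box -24.085830874148197 -11.569225200222274
hit False
w 0.16862286697387566 15.681926628570436 29.99991238117218 [ 523.98004955 -271.95385455   94.97909413] [-0.61019635 -0.55612467 -0.87967328]
lifted 15.725442107351178 [-0.3332576   0.71214468 -1.17503943]
[482.92202706 -34.04453368 229.88826805] 10.3333
```

View pics/over2.png

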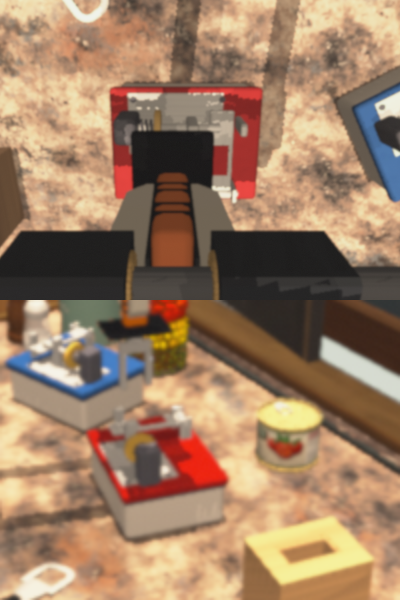

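The tool is held square (15.7 mm wide) above the red box, with its guard over the latch. The stand's pocket is empty. Next I'll descend under force guard.

```bash
python3 - <<'E'
from h import *
gx,gy,yr=np.load("gap.npy"); s=np.load("s1.npy",allow_pickle=True).item()
ex=np.array([np.cos(yr),np.sin(yr),0]); t=np.r_[robot.current_tcp_pos()[:2],149]
print("pred tip px (crop)",((proj(s,[t+17*ex,t-17*ex])-[220,180])*2+[0,300]).round(0))
robot.move_linear([gx,gy,190],speed=100)
print("hit",robot.move_linear([gx,gy,148],speed=40,f_stop=5),robot.current_tcp_pos(),robot.current_contact_force(),robot.current_t())
s=robot.get_image("scene"); d=robot.get_image("wrist")
cv2.imwrite("pics/in.png",np.hstack([cv2.resize(s["img"][190:300,240:350],None,fx=4,fy=4,interpolation=2),cv2.resize(d["img"][150:370,230:410],None,fx=2,fy=2)]))
E
```

```text
pred tip px (crop) [[151. 384.]
 [119. 389.]]
hit False [483.01822889 -33.41020677 148.28292505] [ 0.00127859 -0.05268159 -0.8572717 ] 12.0833
```

View pics/in.png

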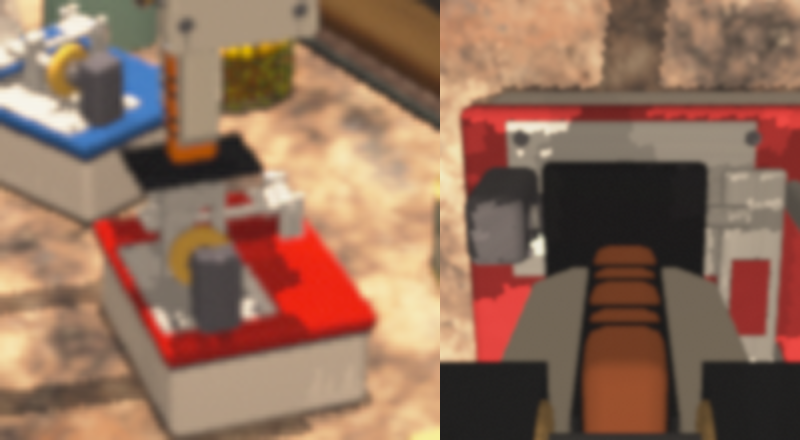

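The prongs are down behind the collar and astride the bar, with no contact force. Now I'll push toward -y.

```bash
python3 - <<'E'
from h import *
gx,gy,yr=np.load("gap.npy"); ey=np.array([-np.sin(yr),np.cos(yr)]); g=np.array([gx,gy])
for s in(6,10,14,18,21,23.5):
    h=robot.move_linear([*(g-s*ey),148],speed=30,f_stop=12); f=robot.current_contact_force()
    print(s,h,"Fy",round(f[:2]@ey,2),f[2].round(2),((robot.current_tcp_pos()[:2]-g)@ey).round(1))
    if h or f[:2]@ey>8: break
robot.sleep(.3); s=robot.get_image("scene"); d=robot.get_image("wrist"); print(robot.current_t())
cv2.imwrite("pics/push.png",np.hstack([cv2.resize(s["img"][190:300,240:350],None,fx=4,fy=4,interpolation=2),cv2.resize(d["img"][150:370,230:410],None,fx=2,fy=2)]))
E
```

```text
6 False Fy 0.11 -0.8 -6.3
10 False Fy 2.62 -1.13 -9.8
14 False Fy 2.61 -0.15 -14.3
18 False Fy 4.69 -0.64 -17.8
21 False Fy 5.29 0.06 -20.8
23.5 False Fy 6.93 0.44 -22.9
14.2833
```

View pics/push.png

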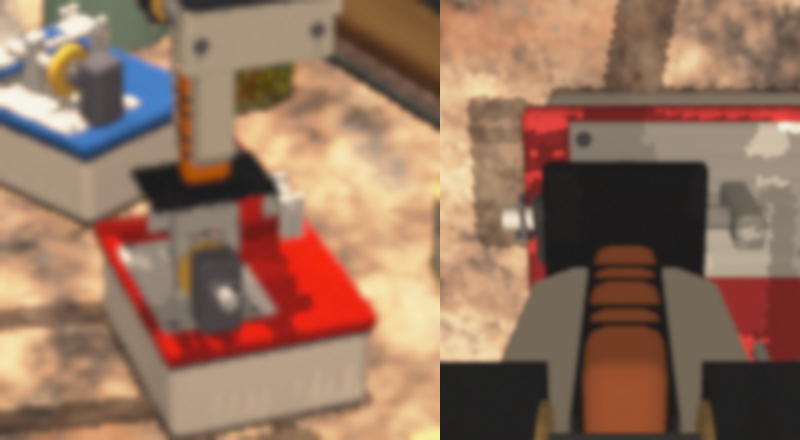

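The strap has left the lid and is up, and the bar end sticks out of the housing. Next I'll back off, lift and return above the stand for a check.

```bash
python3 - <<'E'
from h import *
gx,gy,yr=np.load("gap.npy"); ey=np.array([-np.sin(yr),np.cos(yr)]); g=np.array([gx,gy])
robot.move_linear([*(g-2*ey),148],speed=60); print(robot.current_contact_force())
print(robot.move_linear([*(g-2*ey),235],speed=100,f_stop=10))
o=[np.pi,0,np.radians(180-8.8)]
robot.move_linear([524,-272,235],o,speed=180); robot.sleep(.3)
s=robot.get_image("scene"); d=robot.get_image("wrist"); print(robot.current_t(),robot.current_gripper_width()*93)
cv2.imwrite("pics/back.png",np.hstack([cv2.resize(s["img"][180:360,240:430],None,fx=2.5,fy=2.5,interpolation=2)[:450],cv2.resize(d["img"][140:365,235:395],None,fx=2,fy=2)]))
E
```

```text
[ 0.0634189   0.17899901 -1.41548787]
False
17.6917 16.264688420210877
```

View pics/back.png

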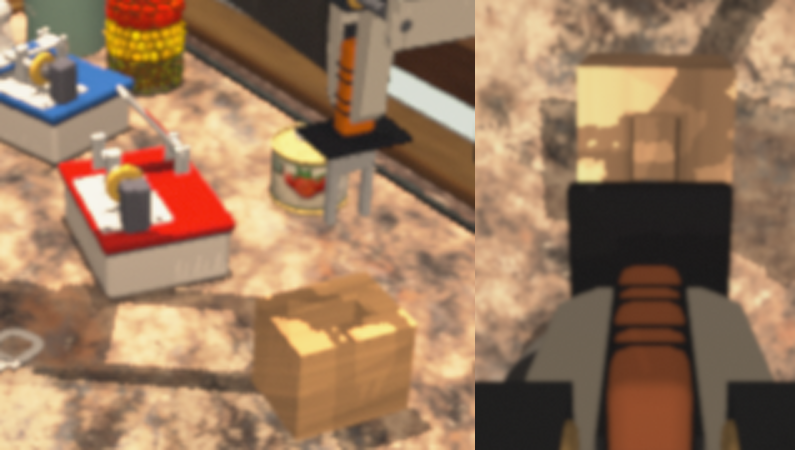

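The strap stands up, the collar has sprung back and the blue strap is still down. The tool is above the stand, with the pocket in line at wrist crop column 654 and the guard at 651. Now I'll insert it under force guard.

```bash
python3 - <<'E'
from h import *
d=robot.get_image("wrist")
c=cast(d,[[235+(654-475)/2,140+75],[235+(656-475)/2,140+40]],76)[:,:2]; a=np.radians(-8.8); e=np.array([-np.sin(a),np.cos(a)])
print("pocket y-offset from tcp",((c-[524,-272])@e).round(1))
robot.move_linear([524,-272,180],speed=100)
h=robot.move_linear([524,-272,100],speed=60,f_stop=6); print("hit",h,robot.current_tcp_pos(),robot.current_contact_force())
if not h: print("hit2",robot.move_linear([524,-272,93],speed=20,f_stop=4),robot.current_tcp_pos(),robot.current_contact_force(),robot.current_t())
E
```

```text
pocket y-offset from tcp [1.9 2.8]
hit False [ 524.28491653 -272.19473442  100.46137946] [-0.3741136   0.4470647  -0.28308139]
hit2 True [ 524.31598673 -272.2548729    94.85167606] [ 0.18635549 -0.19669374  4.6561638 ] 20.2583
```

The guard touched down at the expected height of 95 mm. I'll release, retreat straight up and look.

```bash
python3 - <<'E'
from h import *
robot.move_gripper(0.5); robot.sleep(.3)
p=robot.current_tcp_pos(); print(robot.move_linear([p[0],p[1],260],speed=100,f_stop=8)); robot.sleep(.5)
s=robot.get_image("scene"); d=robot.get_image("wrist"); print(robot.current_t())
cv2.imwrite("pics/end.png",np.hstack([cv2.resize(s["img"][180:360,220:410],None,fx=2.5,fy=2.5,interpolation=2),cv2.resize(d["img"][130:355,245:405],None,fx=2,fy=2)]))
E
```

```text
False
23.6667
```

View pics/end.png

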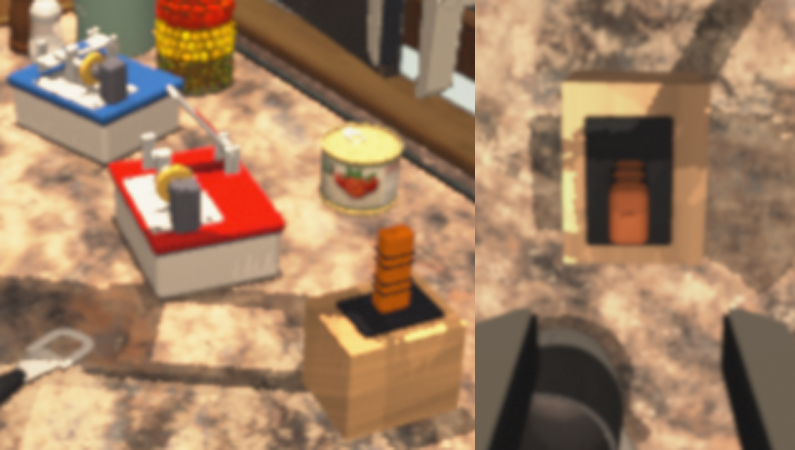

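The tool hangs upright with its guard flat on the stand. The red strap is up, the blue strap is still locked, and the arm is clear.

```bash
python3 -c "
from bench import robot
print(robot.hand_in())"
```

```text
the job is handed in; nothing more can be done
None
```

The red box's strap was sprung with the forked tool, the tool hangs upright in its stand again, the blue strap is still locked, and the job was handed in at about 24 s of the 56 s allowed.

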